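# Swap the backup carriers in the desk drawer's dock and load the new one

## Robot

A 6-joint arm with a two-finger parallel gripper is mounted at the origin on the work surface. World frame = base frame: x ahead of the robot, y to its left, z up, the work surface at z = 0. Lengths are in mm, angles in degrees, forces in N, time in s.
With the tool pointing down it reaches from about 350 to 850 mm from the base axis. Payload 8.1 kg.
Tool frame: the origin (TCP) lies at the very end of the fingers, on their centre line; the grasp point (between the pads) lies 19 mm behind it; z points along the fingers, y is the direction in which the jaws open and shut (so a half turn about z gives the same grasp; the last joint's range is limited). The gripper opens to 85 mm and grips with 20 to 120 N. Pads are 22 mm wide; open, the fingers measure 114 mm over their backs; the gripper's body (76 mm by 85 mm) begins 54 mm behind the grasp point. The pads swing forward as they close: fully open they stand 13 mm farther back than shut.
Start: joints at [-4.893, 7.471, 85.268, -0, 87.261, -4.893], TCP at [600.004, 0.022, 231.292] pointing down, gripper open.
Joint ranges: [-169.43, 169.43], [-51.17, 129.36], [1.28, 143.12], [-76.62, 256.62], [0, 156.53], [-152.29, 152.29]. Speed limits (degrees/s): [136.94, 136.94, 159.86, 180, 180, 180].

## Interface

Orientations are given as [roll, pitch, yaw] about the fixed x, y, z axes, in that order (R = Rz(yaw) Ry(pitch) Rx(roll)).
In Python, from bench import r gives the robot as it stands.
- The arm moves only by the shell command python3 -m crank 'ROWS' [OPENING] [FORCE]. ROWS is JSON, a list that holds one entry, the list of rows, each a list of 6 numbers: the shift along the tool's x, y, z in m, then the turn, a rotation vector about the tool's x, y, z in rad. A call has 1 to 10 rows; each row is the pose to reach, as a shift and turn from the pose measured when the call began, along the tool's axes at that moment; what a row does not reach only later rows make up. A row lasts 1/8 s, in which the tool goes at most 62.5 mm and 10.7 degrees, less where a joint would pass 70% of its speed; a pose out of reach is approached as far as the arm can. A call with a gripper value outside its range is refused whole. OPENING is the closure, from 0 (fully open) to 1 (shut), set as the call begins (- or left out, the last holds). The fingers move at their own pace and stop on an object; FORCE is the grip in N (left out, the last holds). Time passes only in rows, so rows that repeat a pose let the fingers close. It gives the time, the measured TCP pose, the force and the opening at its end, in the units of the state.
- r.sense(): the state, without advancing time (a new reading comes with each control period).
- r.snapshot(name): name is "scene" or "side" or "wrist"; returns (picture, depth): 400x640x3 uint8, blue, green, red; 400x640 float32, mm along the optical axis (not along the pixel's ray), 0 where there is no reading.
- r.get_calibration(name): a dict with "mtx" (3x3 intrinsics, pixels), "cam_to_world" (4x4, takes a point from camera to world coordinates). Camera axes: x right, y down, z forward; pixel columns grow to the right and rows downward; lengths in mm; the calibration is good to about 2 mm. A picture is of the moment at which its call begins: read the wrist's pose just before it. get_calibration takes no time and is no camera call; for the wrist camera it gives the pose at the moment of the call.
- r.hand_in(): hands the job in, once; it reports no verdict.
Trained networks look in the newest picture that a camera, given by its name, has taken for a name from the list of things; names that differ only in an ending like _2 or _b are one class to them, and where a whole thing is asked for, a point or a joint stands for the part that bears it (a point fixed in the world has none). Each returns a list of dicts, best first, with "conf" (0 to 1); they miss things now and then, are a little off and sometimes report something else, mostly with a low value. They report only what shows in the picture. A call takes as long as a camera call.
- r.look_for(thing, camera): "extent" ([left, top, right, bottom] in pixels, round what is visible of it).
- r.landmark_of(thing, camera): "pixel" ([column, row] in pixels: a listed point, or the origin of a listed thing).
The state is a dict: "time": time; "joint_pos": joint angles; "qd": joint speeds; "joint_efforts": joint torques, N m; "tool_pos": TCP position; "tcp_rot": TCP orientation; "ft_force": force on the tool from outside, world axes, zero at the start; "wrist_torque": the same for the moment, N m; "finger_gap": finger opening in mm.
Only numpy, scipy, OpenCV 4.12 (cv2) and the standard library are available. Lean on these libraries where they do the work, as an engineer would, in place of code of your own. Each camera call takes 0.05 s, during which the arm holds its last target.

## Task

Change over the backup carrier in the drawer: press the red catch, pull out whichever carrier is latched in the dock, and set it upright in the middle of the cork mat; then slide the other carrier, the one parked on the ledge, into the dovetail until the catch clicks up behind it, and load every loose blue flash drive into its tray, so that at the end they all lie in the docked carrier. Leave the paperweight, the card reader and the chrome keyring drive where they are and do not tip a carrier over.

Things in the scene. Friction and masses are not known exactly. Their poses are not given: they have to be found in the camera images.
- dock: grey dock fixed to the drawer floor; origin on the drawer floor under the bay's middle, x = direction a carrier slides in (away from the robot), z up. Bay: channel floor 16 mm up, x -62 to +50 mm, between two aluminium 45-degree dovetail rails 8 mm high, 1.8 mm play a side. An ejector spring at the far end pushes the carrier out over its last 15 mm (4 N when home)
- bay (a point): middle of the bay's channel floor, dock (0, 0, 16 mm): a latched carrier's origin lies here within 1 mm, its x along the dock's. A stop lets it go 3 mm further at most; push it 2 to 3 mm past home (about 10 N) so that the catch clicks
- mouth (a point): middle of the mouth of the rails, dock (-64, 0, 16 mm); the first 14 mm of the rails are flared by up to 4 mm a side and the channel floor ramps up by 4.5 mm from x = -62 to -45 mm. To enter, hold a carrier's origin at about dock (-112, 0, 17 mm), level, and push it along dock +x
- ledge (a point): middle of the top of the parking ledge beside the bay, dock (0, 170, 16 mm): a plain 100 x 80 mm plinth where the other carrier starts, its x along the dock's
- catch_pad (a point): middle of the top of the red catch pad, 22 (x) x 36 (y) mm, in front of the bay at dock (-103, 0, 13 mm); goes down with the catch. Press it straight down to the bottom (7 mm, 5 N): the carrier is freed and the ejector pushes it out over the tooth to about dock x = -15 mm, where it stays free; then pull it out along dock -x by its handle (about 5 N)
- dock_catch (a joint): how far the red catch is down, m: 0 = up (bay empty, or a carrier latched), 0.004 = a carrier stands over its tooth, 0.007 = bottom. The tooth stands 4 mm above the channel floor, its upright face at dock x = -40 mm, a ramp on the mouth side; an entering carrier rides it down and it springs up behind the plate at home
- carrier_orange: orange carrier, 170 g: open tray on a black dovetail plate. Origin: centre of the plate's underside; x along the plate, z up (mm). Plate 80 (x) x 8 high, 56 wide below, 40 at top. Tray 124 (x) x 130 (y) outside; floor's top at z 15; walls 3 thick, up to z 21. A black handle tab, 26 (x) x 12 (y), rises mid-tray to z 60: pinch it across y, fingertips above the walls. +x end goes in first
- carrier_white: white carrier, 170 g: open tray on a black dovetail plate. Origin: centre of the plate's underside; x along the plate, z up (mm). Plate 80 (x) x 8 high, 56 wide below, 40 at top. Tray 124 (x) x 130 (y) outside; floor's top at z 15; walls 3 thick, up to z 21. A black handle tab, 26 (x) x 12 (y), rises mid-tray to z 60: pinch it across y, fingertips above the walls. +x end goes in first
- mat: cork mat lying fixed on the drawer floor, 150 (x) x 150 (y) x 4 mm; origin at the centre of its underside. Empty at the start. The drawer's wooden side walls, 60 mm high, stand 0.52 m to either side of the robot's centre line and its front (85 mm high) at x = 0.86 m
- paperweight: squat green glass paperweight, 72 mm across, 36 high, a bystander; origin at the centre of its underside
- card_reader: white card reader block, 50 x 70 x 16 mm, a bystander; origin at the centre of its underside
- keyring_drive: small chrome flash drive with a key ring, 40 x 13 x 6 mm, a bystander, not one of the blue drives; origin at the centre of its underside
- stick1: a blue translucent flash drive with a steel plug, 44 (x, plug at +x) x 18 (y) x 14 (z) mm, 20 g, lying on the drawer floor; origin at the centre of its underside. May be absent
- stick2: a blue translucent flash drive with a steel plug, 44 (x, plug at +x) x 18 (y) x 14 (z) mm, 20 g, lying on the drawer floor; origin at the centre of its underside. May be absent
- stick3: a blue translucent flash drive with a steel plug, 44 (x, plug at +x) x 18 (y) x 14 (z) mm, 20 g, lying on the drawer floor; origin at the centre of its underside. May be absent
- stick4: a blue translucent flash drive with a steel plug, 44 (x, plug at +x) x 18 (y) x 14 (z) mm, 20 g, lying on the drawer floor; origin at the centre of its underside. May be absent
- stick5: a blue translucent flash drive with a steel plug, 44 (x, plug at +x) x 18 (y) x 14 (z) mm, 20 g, lying on the drawer floor; origin at the centre of its underside. May be absent
- stick6: a blue translucent flash drive with a steel plug, 44 (x, plug at +x) x 18 (y) x 14 (z) mm, 20 g, lying on the drawer floor; origin at the centre of its underside. May be absent

How it is judged (in metres and radians):
On the way, in this order (a step that is already met when the one before it is completed fails the run):
1. the red catch is pressed down (value of joint dock_catch above 0.0048 m), for 0.05 s.
2. the bay is empty: both carriers are well clear of it (horizontal distance between each of carrier_orange, carrier_white and bay above 0.09 m), for 0.2 s.
3. the carrier that was not docked at the start is home in the dovetail with the catch up behind it (((x of carrier_orange in the frame of dock between -0.005 and 0.005 m and y of carrier_orange in the frame of dock between -0.004 and 0.004 m and z of carrier_orange in the frame of dock between 0.012 and 0.02 m and angle between the x axis of carrier_orange and the x axis of dock, either way round below 0.06 rad and value of joint dock_catch below 0.002 m and distance of carrier_orange from where it was at the start of the episode above 0.08 m) or (x of carrier_white in the frame of dock between -0.005 and 0.005 m and y of carrier_white in the frame of dock between -0.004 and 0.004 m and z of carrier_white in the frame of dock between 0.012 and 0.02 m and angle between the x axis of carrier_white and the x axis of dock, either way round below 0.06 rad and value of joint dock_catch below 0.002 m and distance of carrier_white from where it was at the start of the episode above 0.08 m))), for 0.3 s.
At the end, for the whole second after the job is handed in: The carrier parked at the start is latched in the bay (within 5 mm of home, catch up within 2 mm); the one docked at the start stands upright on the cork mat, its middle within 40 mm of the mat's along each mat axis; every blue flash drive present lies at rest in the docked carrier's tray ((((x of carrier_orange in the frame of dock between -0.005 and 0.005 m and y of carrier_orange in the frame of dock between -0.004 and 0.004 m and z of carrier_orange in the frame of dock between 0.012 and 0.02 m and angle between the x axis of carrier_orange and the x axis of dock, either way round below 0.06 rad and value of joint dock_catch below 0.002 m and distance of carrier_orange from where it was at the start of the episode above 0.08 m) and (x of carrier_white in the frame of mat between -0.04 and 0.04 m and y of carrier_white in the frame of mat between -0.04 and 0.04 m and z of carrier_white in the frame of mat between 0 and 0.009 m and angle between carrier_white's own z axis and vertical below 0.1 rad and linear speed of carrier_white below 0.02 m/s) and (x of stick1 in the frame of carrier_orange between -0.062 and 0.062 m and y of stick1 in the frame of carrier_orange between -0.065 and 0.065 m and z of stick1 in the frame of carrier_orange between 0.011 and 0.034 m and linear speed of stick1 below 0.03 m/s) and (x of stick2 in the frame of carrier_orange between -0.062 and 0.062 m and y of stick2 in the frame of carrier_orange between -0.065 and 0.065 m and z of stick2 in the frame of carrier_orange between 0.011 and 0.034 m and linear speed of stick2 below 0.03 m/s) and (x of stick3 in the frame of carrier_orange between -0.062 and 0.062 m and y of stick3 in the frame of carrier_orange between -0.065 and 0.065 m and z of stick3 in the frame of carrier_orange between 0.011 and 0.034 m and linear speed of stick3 below 0.03 m/s) and (x of stick4 in the frame of carrier_orange between -0.062 and 0.062 m and y of stick4 in the frame of carrier_orange between -0.065 and 0.065 m and z of stick4 in the frame of carrier_orange between 0.011 and 0.034 m and linear speed of stick4 below 0.03 m/s) and (x of stick5 in the frame of carrier_orange between -0.062 and 0.062 m and y of stick5 in the frame of carrier_orange between -0.065 and 0.065 m and z of stick5 in the frame of carrier_orange between 0.011 and 0.034 m and linear speed of stick5 below 0.03 m/s) and (x of stick6 in the frame of carrier_orange between -0.062 and 0.062 m and y of stick6 in the frame of carrier_orange between -0.065 and 0.065 m and z of stick6 in the frame of carrier_orange between 0.011 and 0.034 m and linear speed of stick6 below 0.03 m/s)) or ((x of carrier_white in the frame of dock between -0.005 and 0.005 m and y of carrier_white in the frame of dock between -0.004 and 0.004 m and z of carrier_white in the frame of dock between 0.012 and 0.02 m and angle between the x axis of carrier_white and the x axis of dock, either way round below 0.06 rad and value of joint dock_catch below 0.002 m and distance of carrier_white from where it was at the start of the episode above 0.08 m) and (x of carrier_orange in the frame of mat between -0.04 and 0.04 m and y of carrier_orange in the frame of mat between -0.04 and 0.04 m and z of carrier_orange in the frame of mat between 0 and 0.009 m and angle between carrier_orange's own z axis and vertical below 0.1 rad and linear speed of carrier_orange below 0.02 m/s) and (x of stick1 in the frame of carrier_white between -0.062 and 0.062 m and y of stick1 in the frame of carrier_white between -0.065 and 0.065 m and z of stick1 in the frame of carrier_white between 0.011 and 0.034 m and linear speed of stick1 below 0.03 m/s) and (x of stick2 in the frame of carrier_white between -0.062 and 0.062 m and y of stick2 in the frame of carrier_white between -0.065 and 0.065 m and z of stick2 in the frame of carrier_white between 0.011 and 0.034 m and linear speed of stick2 below 0.03 m/s) and (x of stick3 in the frame of carrier_white between -0.062 and 0.062 m and y of stick3 in the frame of carrier_white between -0.065 and 0.065 m and z of stick3 in the frame of carrier_white between 0.011 and 0.034 m and linear speed of stick3 below 0.03 m/s) and (x of stick4 in the frame of carrier_white between -0.062 and 0.062 m and y of stick4 in the frame of carrier_white between -0.065 and 0.065 m and z of stick4 in the frame of carrier_white between 0.011 and 0.034 m and linear speed of stick4 below 0.03 m/s) and (x of stick5 in the frame of carrier_white between -0.062 and 0.062 m and y of stick5 in the frame of carrier_white between -0.065 and 0.065 m and z of stick5 in the frame of carrier_white between 0.011 and 0.034 m and linear speed of stick5 below 0.03 m/s) and (x of stick6 in the frame of carrier_white between -0.062 and 0.062 m and y of stick6 in the frame of carrier_white between -0.065 and 0.065 m and z of stick6 in the frame of carrier_white between 0.011 and 0.034 m and linear speed of stick6 below 0.03 m/s)))); the robot touches nothing.
It fails at once if the paperweight is moved more than 40 mm (distance of paperweight from where it was at the start of the episode above 0.04 m).
It fails at once if the card reader is moved more than 40 mm (distance of card_reader from where it was at the start of the episode above 0.04 m).
It fails at once if the keyring drive is moved more than 40 mm (distance of keyring_drive from where it was at the start of the episode above 0.04 m).
It fails at once if the orange carrier is tipped over (angle between carrier_orange's own z axis and vertical above 0.7 rad).
It fails at once if the white carrier is tipped over (angle between carrier_white's own z axis and vertical above 0.7 rad).
Of stick1, stick2, stick3, stick4, stick5, stick6 only 3 to 6 are there at a start; the rules pass over those that are not, and their reading is None.
At some moment in a run one of stick1, stick2, stick3, stick4, stick5, stick6 may be knocked a few centimetres aside while the robot is not near it.
It also fails if it takes over 210 s, if anything falls off the work surface, if the arm or the gripper's body presses on something with over 40 N, if the wrist force passes 120 N, or if a joint passes its speed limit or range.

## Working session

There is one attempt and no reset: what is moved stays moved. The work goes in short steps, Python scripts to look and compute and a shell command to move; the robot and the scene stay as the last step left them, time stands still between calls to the robot, and variables do not carry over. Pictures are saved under pics/ and viewed, and the job is handed in when it is done.

```bash
ls; mkdir -p pics; python3 - <<'E'
from bench import r
import cv2
print(r.sense())
for n in ["scene","side","wrist"]:
    p,d=r.snapshot(n); cv2.imwrite(f"pics/{n}0.png",p)
    c=r.get_calibration(n); print(n,c["mtx"].tolist() if hasattr(c["mtx"],'tolist') else c["mtx"],c["cam_to_world"])
E
```

```text
pics
{'time': 0.0, 'joint_pos': array([-4.89351802e+00,  7.51624043e+00,  8.53282585e+01, -4.01139593e-04,
        8.72621857e+01, -4.89287493e+00]), 'qd': array([-0.04175149,  0.03701244,  0.09157388, -0.0365526 , -0.05103722,
        0.0035091 ]), 'joint_efforts': array([-1.90700346e-03, -5.69404185e+01, -5.00557995e+01, -2.19391650e-04,
        1.44415747e-02,  7.24149572e-05]), 'tool_pos': array([5.99453216e+02, 6.17945863e-02, 2.30242417e+02]), 'tcp_rot': array([-1.79893670e+02, -8.70026277e-03,  8.99993684e+01]), 'ft_force': array([0.68939331, 0.90882625, 0.4796451 ]), 'wrist_torque': array([-0.03061214,  0.04029485, -0.02465972]), 'finger_gap': 85.63034729863547}
scene [[404.89592985696663, 0.0, 308.3189138875005], [0.0, 404.89592985696663, 200.88908571256334], [0.0, 0.0, 1.0]] [[-4.12764948e-02  8.26210593e-01 -5.61847227e-01  1.25461882e+03]
 [ 9.99116191e-01  3.86013623e-02 -1.66364795e-02  2.04185920e+01]
 [ 7.94283275e-03 -5.62037357e-01 -8.27073709e-01  1.05020647e+03]
 [ 0.00000000e+00  0.00000000e+00  0.00000000e+00  1.00000000e+00]]
side [[363.6072698460987, 0.0, 328.9518755592269], [0.0, 363.6072698460987, 202.78913000665278], [0.0, 0.0, 1.0]] [[ 9.81450461e-01 -1.47335957e-01  1.22666660e-01  4.89886530e+02]
 [-1.91032700e-01 -6.97599027e-01  6.90552029e-01 -6.19280820e+02]
 [-1.61710011e-02 -7.01175951e-01 -7.12804872e-01  6.66904155e+02]
 [ 0.00000000e+00  0.00000000e+00  0.00000000e+00  1.00000000e+00]]
wrist [[333.09300308419563, 0.0, 314.82608654358984], [0.0, 333.09300308419563, 205.98755157371752], [0.0, 0.0, 1.0]] [[ 9.99998502e-01 -1.57560772e-03 -7.16412220e-04  5.99710932e+02]
 [-1.71983151e-03 -9.51125038e-01 -3.08801236e-01  7.93121989e+01]
 [-1.94847989e-04  3.08802006e-01 -9.51126324e-01  3.73077042e+02]
 [ 0.00000000e+00  0.00000000e+00  0.00000000e+00  1.00000000e+00]]
```

View pics/scene0.png

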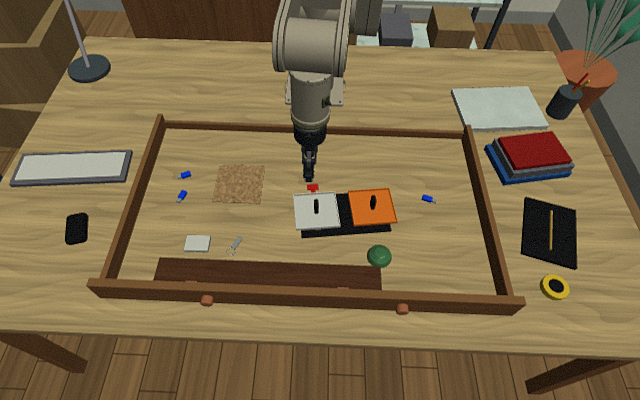

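View pics/side0.png

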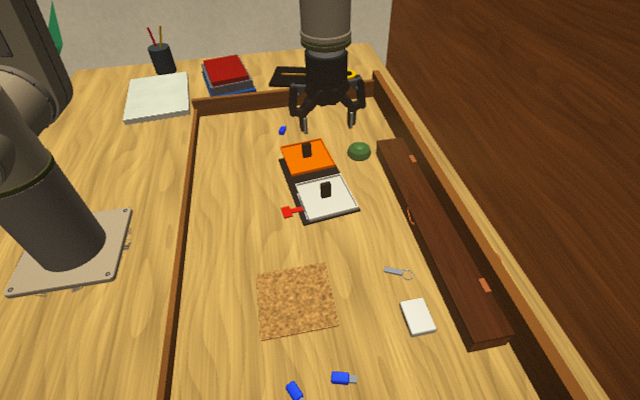

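View pics/wrist0.png

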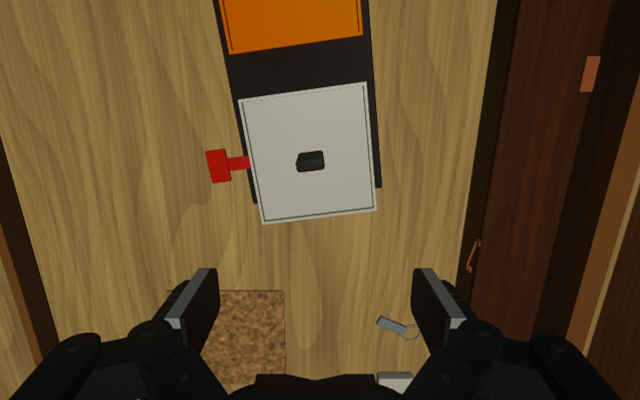

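```bash
cat > h.py <<'E'
from bench import r
import cv2, numpy as np
def cloud(n):
    c=r.get_calibration(n); p,d=r.snapshot(n)
    K=np.array(c["mtx"]);T=np.array(c["cam_to_world"])
    v,u=np.mgrid[:400,:640]
    X=np.stack([(u-K[0,2])/K[0,0]*d,(v-K[1,2])/K[1,1]*d,d],-1)
    W=X@T[:3,:3].T+T[:3,3]; W[d<=0]=np.nan
    return p,d,W,K,T
def ray(n,uv,z,KT=None):
    c=r.get_calibration(n);K=np.array(c["mtx"]);T=np.array(c["cam_to_world"])
    q=T[:3,:3]@np.linalg.solve(K,[uv[0],uv[1],1]);o=T[:3,3]
    return o+q*(z-o[2])/q[2]
def proj(n,P):
    c=r.get_calibration(n);K=np.array(c["mtx"]);T=np.array(c["cam_to_world"])
    q=K@(T[:3,:3].T@(np.array(P)-T[:3,3])); return q[:2]/q[2]
def blobs(p,W,mask,amin=15):
    n,l,s,ce=cv2.connectedComponentsWithStats(mask.astype(np.uint8))
    out=[]
    for i in range(1,n):
        if s[i,4]<amin: continue
        w=W[(l==i)]; w=w[~np.isnan(w[:,0])]
        if len(w)<5: continue
        rc=cv2.minAreaRect(w[:,:2].astype(np.float32))
        out.append((ce[i].round(1),s[i,4],w.mean(0).round(1),np.percentile(w[:,2],[5,50,95]).round(1),np.round(rc[0],1),np.round(rc[1],1),round(rc[2],1)))
    return out
def masks(p):
    hsv=cv2.cvtColor(p,cv2.COLOR_BGR2HSV); h,s,v=[hsv[...,i] for i in range(3)]
    return dict(blue=(h>105)&(h<130)&(s>150)&(v>60), red=((h<5)|(h>174))&(s>180)&(v>100), orange=(h>8)&(h<18)&(s>220)&(v>150), green=(h>50)&(h<85)&(s>80)&(v>40))
E
python3 - <<'E'
from h import *
for n in ["scene","side","wrist"]:
    p,d,W,K,T=cloud(n)
    for k,m in masks(p).items():
        for b in blobs(p,W,m): print(n,k,*b)
    for t in ["carrier_white","carrier_orange","bay","ledge","catch_pad","mat","stick1","dock","mouth","paperweight","card_reader","keyring_drive"]:
        L=r.landmark_of(t,n)
        print(n,t,[(round(x["conf"],2),np.round(x["pixel"],1).tolist()) for x in L[:6]])
E
```

```text
scene blue [520.6 170.6] 397 [402.6 685.4  20.2] [ 6.8 22.5 27.1] [353. 720.] [157.9 228.3] 11.5
scene blue [185.4 174.2] 50 [ 462.5 -402.7   10.8] [ 3.3 11.7 15.7] [ 462.3 -403.1] [16.4 29.3] 28.7
scene blue [182.1 194.4] 50 [ 542.8 -395.7   11.8] [ 4.9 12.4 15.6] [ 542.  -396.8] [18.1 25.8] 75.4
scene blue [426.7 198.2] 53 [521.3 368.9  11.1] [ 2.4 12.1 16.4] [519.5 369.7] [30.2 17.5] 73.4
scene red [534.5 149. ] 1676 [354.1 719.4  72.4] [69.  72.5 75.7] [349.7 719.8] [131.7 190.7] 11.4
scene red [312.3 187.1] 64 [495.6  10.   11.7] [ 8.2 11.6 14.6] [498.8   9.8] [29.  32.4] 5.7
scene green [594.4  10.7] 225 [-725.7 1378.5  -79. ] [-198.8  -59.5    3.2] [-993.  1562.5] [120.5 806.8] 55.2
scene green [629.9   6.2] 151 [-595.4 1434.7   22.9] [-25.   27.   61.5] [-595.1 1434.6] [45.6 62.6] 36.3
scene green [627.6  25.4] 320 [-577.3 1471.3  -61.4] [-183.   -49.5   12.4] [-745.1 1617.3] [ 58.9 539.6] 49.7
scene green [634.1  36.3] 112 [-571.5 1534.  -111.9] [-153.3 -111.5  -76.3] [-568.7 1539.5] [37.2 63. ] 76.1
scene green [379.  255.8] 401 [735.9 205.5  26.9] [12.9 28.4 35.7] [731.1 2
[... 2018 characters left out ...]
])]
side paperweight [(0.93, [354.5, 155.9])]
side card_reader [(0.81, [413.4, 312.4])]
side keyring_drive [(0.73, [389.3, 269.0])]
wrist red [223.6 164.5] 870 [500.1   9.8  12.1] [ 9.9 12.3 13.9] [505.3   9.1] [45.4 37.9] 8.0
wrist orange [286.4  22. ] 5995 [574.4 145.3  31.5] [29.5 31.  36.9] [578.4 147.8] [123.8  44.9] 6.7
wrist carrier_white [(0.83, [312.5, 153.4])]
wrist carrier_orange []
wrist bay []
wrist ledge []
wrist catch_pad [(0.79, [215.5, 166.4]), (0.59, [230.6, 338.7])]
wrist mat [(0.64, [229.2, 333.9])]
wrist stick1 []
wrist dock []
wrist mouth [(0.98, [252.0, 162.2])]
wrist paperweight []
wrist card_reader [(0.68, [389.2, 388.0])]
wrist keyring_drive [(0.88, [388.1, 324.8])]
```

```bash
python3 - <<'E'
from h import *
for n in ["wrist","side","scene"]:
    p,d,W,K,T=cloud(n)
    m=(W[...,2]>26)&(W[...,2]<45)&(W[...,0]>500)&(W[...,0]<690)&(p.min(-1)>110)&(abs(W[...,1]-20)<90)
    m=cv2.morphologyEx(m.astype(np.uint8),cv2.MORPH_OPEN,np.ones((3,3)))
    for b in blobs(p,W,m,200): print(n,"white",*b)
    hsv=cv2.cvtColor(p,cv2.COLOR_BGR2HSV)
    m=(W[...,2]>0)&(W[...,2]<120)&(p.max(-1)<60)&(abs(W[...,0]-585)<60)&(abs(W[...,1]-100)<130)&(W[...,2]>55)
    for b in blobs(p,W,m,15): print(n,"handle",*b)
    m=(p[...,0]<95)&(p[...,2]>110)&(p[...,2]<210)&(W[...,2]<9)&(W[...,2]>-6)&(abs(W[...,0]-500)<140)&(abs(W[...,1]+170)<120)&(hsv[...,1]>110)
    m=cv2.morphologyEx(m.astype(np.uint8),cv2.MORPH_OPEN,np.ones((3,3)))
    for b in blobs(p,W,m,200): print(n,"mat",*b)
E
```

```text
wrist white [309.2 149.5] 13576 [594.6  27.6  31. ] [29.6 30.9 32.3] [594.7  23.3] [123.6 127.1] 7.6
wrist handle [309.  161.9] 425 [595.   23.8  73.2] [60.1 75.2 76.5] [594.9  22.5] [24.9 12.2] 7.3
wrist mat [248.2 280.5] 25881 [ 5.164e+02 -1.444e+02  3.000e-01] [-1.5 -0.1  4. ] [ 500. -170.] [239.9 280. ] 90.0
side white [325.6 197.9] 1596 [594.4  14.8  32.3] [29.8 31.8 37.5] [594.3  21.2] [124.5 131.6] 7.2
side handle [306.  147.2] 57 [572.7 185.   66.1] [55.6 65.6 76.5] [572.5 185.7] [23.1  7.4] 9.2
side handle [325.4 187.1] 64 [595.   16.9  66.1] [57.6 65.8 75.8] [595.1  17.3] [23.9  6.5] 14.2
side mat [296.5 286.2] 8021 [ 491.8 -198.7    2.3] [-1.1  2.   5.8] [ 499.7 -170.2] [278.  239.3] 0.0
scene white [316.  210.3] 1418 [594.5  24.4  31. ] [27.4 30.6 36.2] [592.9  24.2] [127.9 130.8] 8.4
scene handle [372.9 200. ] 37 [576.3 190.   69.5] [56.7 71.2 76.9] [575.  190.7] [23.6  8.8] 9.0
scene handle [315.6 203.6] 34 [598.2  22.4  71.4] [60.5 74.  77.4] [596.9  22.2] [23.9  8.6] 4.8
scene mat [240.6 183.8] 1577 [ 486.7 -220.8    3.3] [-0.   3.3  6.9] [ 483.1 -220.9] [151.3 138.5] 0.3
```

```bash
python3 - <<'E'
from h import *
for uv in [(257,272),(325,263),(338,328),(262,338)]: print(ray("side",uv,4).round(1))
for uv in [(216,164),(264,165),(264,203),(213,202)]: print(ray("scene",uv,4).round(1))
for n,uv in [("side",(415,316)),("scene",(197,243))]: print("reader",ray(n,uv,16).round(1))
for n,uv in [("side",(398,271)),("scene",(235,243))]: print("key",ray(n,uv,6).round(1))
a=np.radians(7.5);R=np.array([[np.cos(a),-np.sin(a)],[np.sin(a),np.cos(a)]]);o=np.array([594.8,22.5])
for q in [(-103,0),(-15,0),(-112,0),(-130,0),(0,170)]: print(q,(o+R@q).round(1))
E
```

```text
[ 411.6 -151.     4. ]
[ 560.  -157.7    4. ]
[ 556.8 -309.9    4. ]
[ 412.8 -300.8    4. ]
[ 410.2 -313.2    4. ]
[ 406.8 -153.6    4. ]
[ 558.3 -138.     4. ]
[ 561.9 -296.7    4. ]
reader [ 705.  -321.2   16. ]
reader [ 713.4 -314.3   16. ]
key [ 709.4 -211.1    6. ]
key [ 703.1 -207.4    6. ]
(-103, 0) [492.7   9.1]
(-15, 0) [579.9  20.5]
(-112, 0) [483.8   7.9]
(-130, 0) [465.9   5.5]
(0, 170) [572.6 191. ]
```

```bash
python3 -m crank '[[[0.001,-0.012,0.01,0,0,0.16],[0.002,-0.024,0.02,0,0,0.32],[0.003,-0.036,0.03,0,0,0.48],[0.004,-0.048,0.04,0,0,0.64],[0.005,-0.06,0.05,0,0,0.80],[0.006,-0.072,0.06,0,0,0.96],[0.007,-0.084,0.08,0,0,1.12],[0.008,-0.096,0.10,0,0,1.28],[0.009,-0.107,0.12,0,0,1.44],[0.009,-0.107,0.13,0,0,1.44]]]' 1 40
```

```text
time: 3.5
tool_pos: [491.9, 9.1, 100.1]
tcp_rot: [-180.0, 0.1, 7.6]
ft_force: [0.0, 0.5, -0.5]
finger_gap: 0.2
```

```bash
python3 - <<'E'
from h import *
p,d,W,K,T=cloud("wrist"); cv2.imwrite("pics/w1.png",p)
for b in blobs(p,W,masks(p)["red"]): print(*b)
print(proj("wrist",[492.7,9.1,13]))
E
```

```text
[316.3 200. ] 1963 [500.8   9.4  11.9] [ 9.9 12.4 13.7] [502.9   9.3] [51.5 34.7] 6.8
[315.22551645 211.51555563]
```

View pics/w1.png

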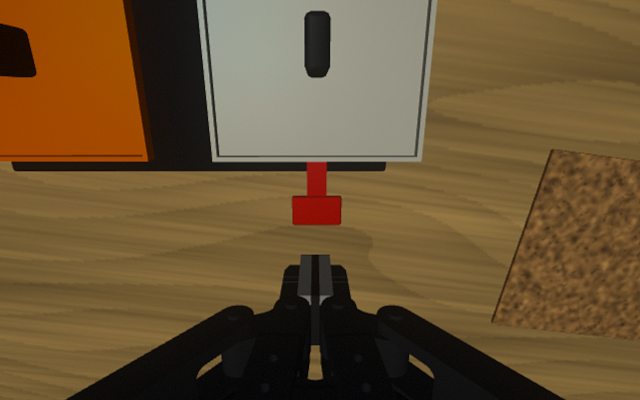

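The wrist view shows the red pad at (317,210), which matches its projection at (315,211). The shut fingers line up with it, so I'll press.

```bash
python3 -m crank '[[[0.001,0,0.04,0,0,0],[0.001,0,0.08,0,0,0],[0.001,0,0.088,0,0,0],[0.001,0,0.092,0,0,0],[0.001,0,0.095,0,0,0],[0.001,0,0.096,0,0,0],[0.001,0,0.096,0,0,0],[0.001,0,0.096,0,0,0]]]'
python3 - <<'E'
from h import *
p,d,W,K,T=cloud("side"); cv2.imwrite("pics/s2.png",p[80:280,200:440].repeat(3,0).repeat(3,1))
print(r.sense()["tool_pos"],r.sense()["ft_force"])
E
```

```text
time: 4.55
tool_pos: [494.3, 9.1, 5.7]
tcp_rot: [180.0, -0.0, 7.7]
ft_force: [-5.0, -0.2, 10.6]
finger_gap: -0.0
[494.32134891   9.13192046   5.66159976] [-5.57139019  0.72471092 10.21021019]
```

View pics/s2.png

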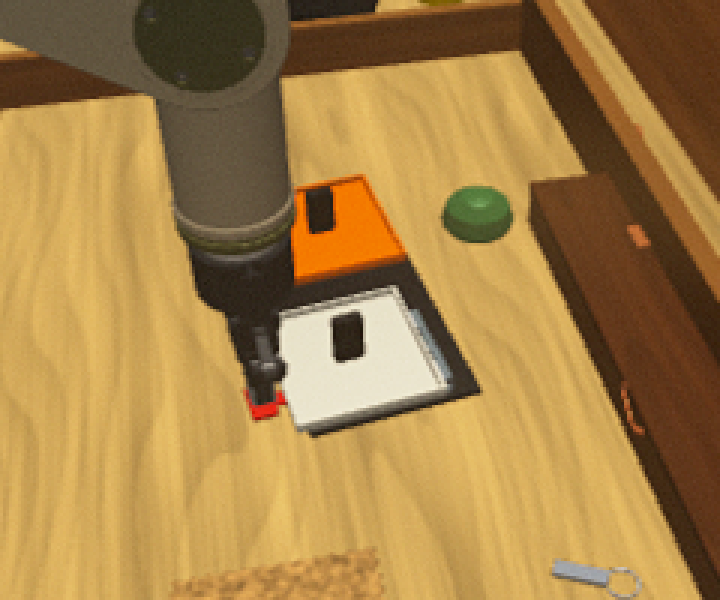

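The carrier has been ejected: it sits toward the robot and the springs show at its far edge. Next I lift.

```bash
python3 -m crank '[[[0,0,-0.02,0,0,0],[0,0,-0.07,0,0,0],[0.01,0,-0.12,0,0,0],[0.03,0,-0.13,0,0,0],[0.03,0,-0.13,0,0,0]]]' 0.4
python3 - <<'E'
from h import *
p,d,W,K,T=cloud("wrist"); cv2.imwrite("pics/w3.png",p)
print(r.sense()["tool_pos"],r.sense()["tcp_rot"],r.sense()["finger_gap"])
m=(W[...,2]>70)&(W[...,2]<82)&(p.max(-1)<75)
for b in blobs(p,W,m,50): print(*b)
m=(W[...,2]>26)&(W[...,2]<45)&(W[...,0]<690)&(p.min(-1)>100)&(abs(W[...,1]-20)<90)
for b in blobs(p,W,m,500): print(*b)
E
```

```text
time: 5.22
tool_pos: [526.4, 13.1, 138.5]
tcp_rot: [179.9, -0.4, 7.8]
ft_force: [-0.4, 0.1, 0.7]
finger_gap: 51.2
[524.60146564  13.14191693 136.57347943] [ 1.79962034e+02 -1.40171046e-01  7.75440205e+00] 51.44004154618153
[ 35.3 114.5] 1041 [573.7 188.4  74.7] [70.9 75.2 76.7] [573.3 189.6] [25.3 12.7] 8.0
[315.5 154.3] 739 [572.7  19.   76.4] [74.7 76.5 77.9] [572.3  18.7] [25.8 11.1] 7.3
[314.4 127.9] 2724 [582.9  21.   37.5] [35.1 37.2 40.3] [570.9  18.9] [124.2 130.7] 7.3
[315.2 140.9] 25851 [574.5  19.3  31.8] [29.8 31.8 33.9] [570.4  18.6] [118.2 124.5] 7.5
```

View pics/w3.png

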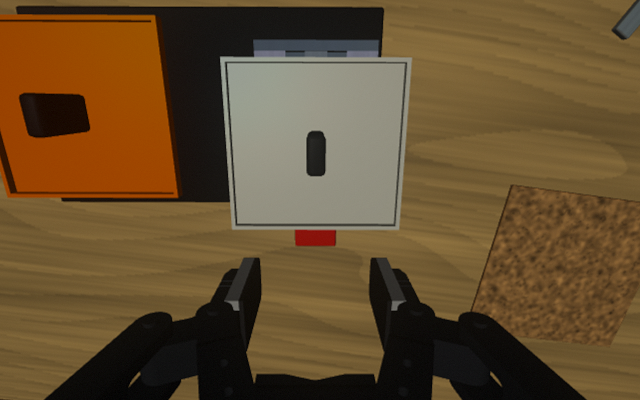

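White's handle is at pixel (316,154), about world (571.5,18.8), with the yaw aligned. Next I descend over it and grip.

```bash
python3 -m crank '[[[0.025,0,0,0,0,0],[0.047,0,0.02,0,0,0],[0.047,0,0.06,0,0,0],[0.047,0,0.085,0,0,0],[0.047,0,0.093,0,0,0],[0.047,0,0.093,0,0,0]]]' 
python3 -m crank '[[[0,0,0,0,0,0],[0,0,0,0,0,0],[0,0,0,0,0,0],[0,0,0,0,0,0],[0,0,0,0,0,0]]]' 1 60
```

```text
time: 6.02
tool_pos: [570.5, 19.4, 43.1]
tcp_rot: [180.0, -0.0, 7.8]
ft_force: [0.1, -0.1, 0.7]
finger_gap: 51.3
time: 6.65
tool_pos: [571.3, 19.3, 44.3]
tcp_rot: [180.0, -0.1, 7.8]
ft_force: [-0.8, -1.0, 6.3]
finger_gap: 11.1
```

```bash
python3 -m crank '[[[-0.015,0,0,0,0,0],[-0.03,0,0,0,0,0],[-0.045,0,0,0,0,0],[-0.06,0,0,0,0,0],[-0.075,0,0,0,0,0],[-0.09,0,0,0,0,0],[-0.105,0,-0.001,0,0,0],[-0.112,0,-0.003,0,0,0],[-0.112,0,-0.003,0,0,0]]]'
python3 - <<'E'
from h import *
p,d,W,K,T=cloud("side"); cv2.imwrite("pics/s4.png",p[80:280,200:440].repeat(3,0).repeat(3,1))
p,d=r.snapshot("wrist"); cv2.imwrite("pics/w4.png",p)
E
```

```text
time: 7.78
tool_pos: [460.4, 4.2, 47.2]
tcp_rot: [179.9, -0.2, 7.7]
ft_force: [0.1, 0.1, -1.3]
finger_gap: 11.3
```

View pics/s4.png

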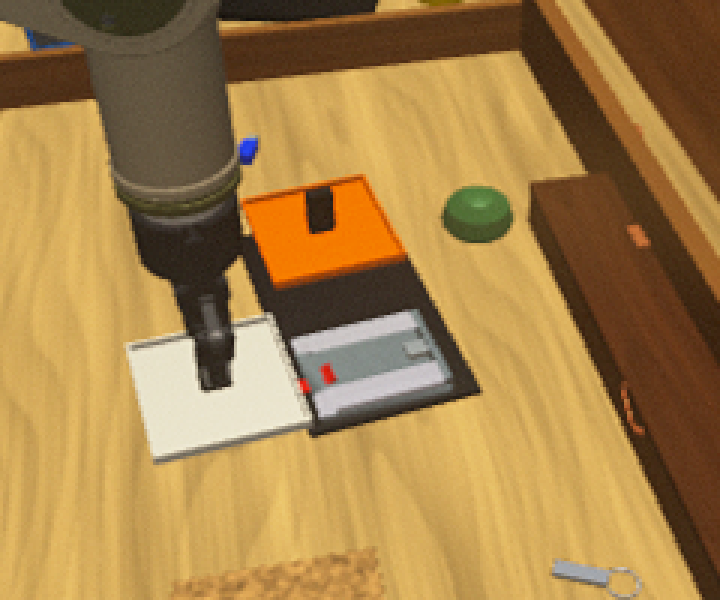

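View pics/w4.png

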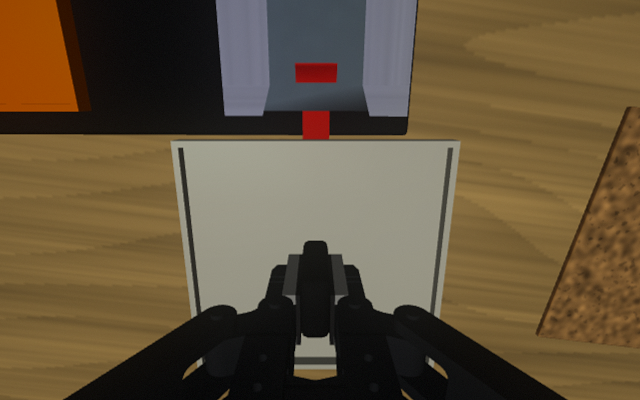

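White is clear of the rails. Next I carry it to the mat.

```bash
python3 -m crank '[[[0,0,-0.03,0,0,0],[0,0.02,-0.05,0,0,0],[-0.001,0.05,-0.05,0,0,0],[-0.002,0.085,-0.05,0,0,0],[-0.004,0.12,-0.05,0,0,0],[-0.005,0.155,-0.05,0,0,0],[-0.006,0.19,-0.05,0,0,0],[-0.007,0.22,-0.05,0,0,0],[-0.007,0.233,-0.05,0,0,0],[-0.007,0.233,-0.05,0,0,0]]]'
python3 - <<'E'
from h import *
print(r.sense()["tool_pos"],r.sense()["tcp_rot"])
p,d,W,K,T=cloud("side"); cv2.imwrite("pics/s5.png",p[180:380,180:420].repeat(3,0).repeat(3,1))
p,d=r.snapshot("wrist"); cv2.imwrite("pics/w5.png",p)
E
```

```text
time: 9.12
tool_pos: [485.4, -227.9, 97.3]
tcp_rot: [180.0, -0.2, 7.7]
ft_force: [-0.2, 0.7, -1.8]
finger_gap: 11.4
[ 485.4232122  -227.91803658   97.27236491] [179.96570309  -0.18638643   7.69259766]
```

View pics/s5.png

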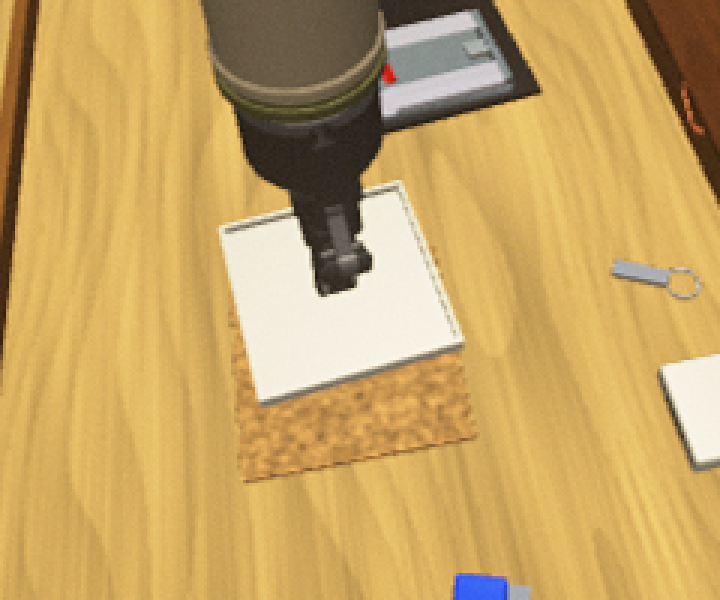

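View pics/w5.png

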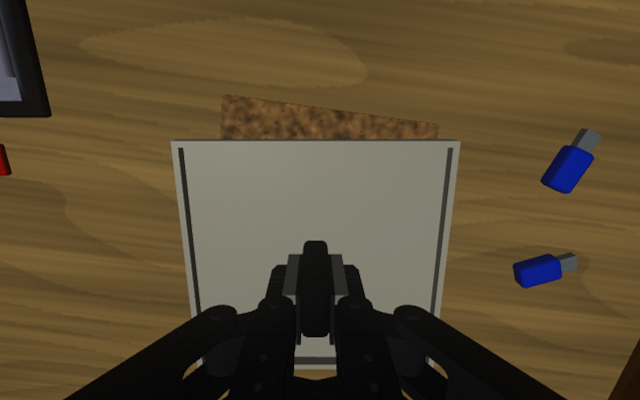

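Mat and carrier are aligned. Next I lower, release and rise.

```bash
python3 -m crank '[[[0,0,0.03,0,0,0],[0,0,0.055,0,0,0],[0,0,0.061,0,0,0],[0,0,0.064,0,0,0],[0,0,0.065,0,0,0],[0,0,0.065,0,0,0]]]'
python3 -m crank '[[[0,0,0,0,0,0],[0,0,0,0,0,0],[0,0,0,0,0,0],[0,0,-0.03,0,0,0],[0,0,-0.08,0,0,0],[0,0,-0.14,0,0,0],[0,0,-0.17,0,0,0],[0,0,-0.17,0,0,0]]]' 0.4
python3 - <<'E'
from h import *
print(r.sense()["tool_pos"],r.sense()["tcp_rot"])
p,d,W,K,T=cloud("side"); cv2.imwrite("pics/s6.png",p[180:380,180:420].repeat(3,0).repeat(3,1))
p,d,W,K,T=cloud("wrist"); cv2.imwrite("pics/w6.png",p)
m=(W[...,2]>16)&(W[...,2]<32)&(p.min(-1)>100)&(abs(W[...,1]+228)<90)&(W[...,0]<600)
for b in blobs(p,W,m,500): print(*b)
E
```

```text
time: 9.98
tool_pos: [486.1, -227.0, 33.1]
tcp_rot: [179.9, -0.2, 7.8]
ft_force: [-0.1, 0.8, -1.8]
finger_gap: 11.2
time: 10.98
tool_pos: [487.2, -228.0, 207.0]
tcp_rot: [179.7, -0.5, 7.8]
ft_force: [-0.1, 0.0, -0.5]
finger_gap: 51.5
[ 487.15136608 -228.00542938  206.9787268 ] [179.70079722  -0.54232962   7.77330125]
[313.6 177.5] 14489 [ 489.2 -226.1   19.2] [17.6 18.8 24.5] [ 484.9 -226.6] [123.9 130. ] 7.3
```

View pics/w6.png

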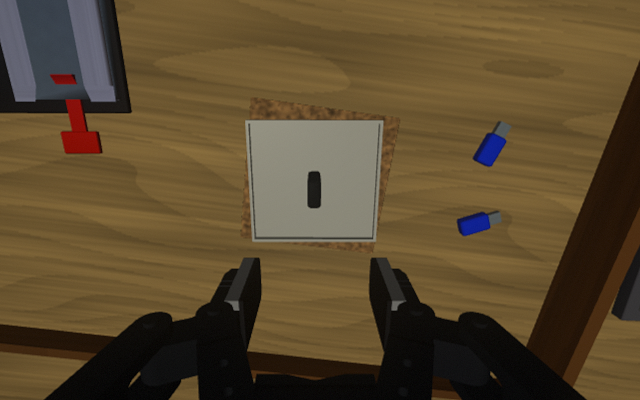

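View pics/s6.png

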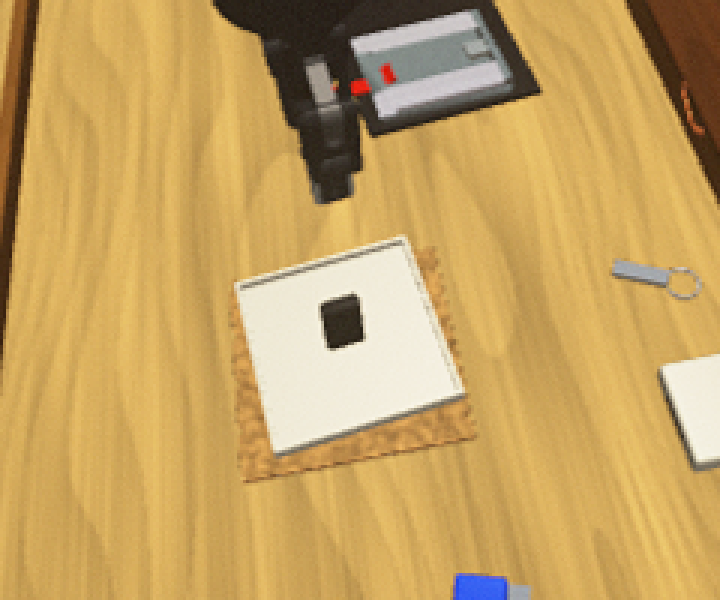

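White stands on the mat, centred and level. Next I go to orange.

```bash
python3 -m crank '[[[0.01,-0.04,0,0,0,0],[0.02,-0.085,0,0,0,0],[0.035,-0.13,0,0,0,0],[0.05,-0.175,0,0,0,0],[0.065,-0.22,0.01,0,0,0],[0.075,-0.265,0.02,0,0,0],[0.085,-0.31,0.03,0,0,0],[0.09,-0.355,0.05,0,0,0],[0.096,-0.39,0.06,0,0,0],[0.096,-0.403,0.07,0,0,0]]]'
python3 - <<'E'
from h import *
print(r.sense()["tool_pos"],r.sense()["tcp_rot"])
p,d,W,K,T=cloud("wrist"); cv2.imwrite("pics/w7.png",p)
m=(W[...,2]>70)&(W[...,2]<82)&(p.max(-1)<75)
for b in blobs(p,W,m,50): print(*b)
for b in blobs(p,W,masks(p)["orange"],500): print(*b)
E
```

```text
time: 12.32
tool_pos: [524.4, 186.9, 129.9]
tcp_rot: [179.9, -0.0, 7.9]
ft_force: [0.9, -0.1, 0.5]
finger_gap: 51.3
[524.40044341 186.87335936 129.87975486] [ 1.79932443e+02 -1.72027298e-02  7.89155699e+00]
[320.  151.4] 809 [573.6 190.6  75.4] [73.6 75.5 76.8] [573.1 190.5] [25.8 10.9] 7.9
[319.9 128.5] 2777 [580.3 191.1  36.6] [35.7 36.9 38. ] [565.6 188.8] [138.7 148.2] 7.4
[318.8 134.6] 27894 [577.3 191.3  30.9] [29.7 30.8 32. ] [572.5 190.5] [118.3 124.4] 7.6
```

View pics/w7.png

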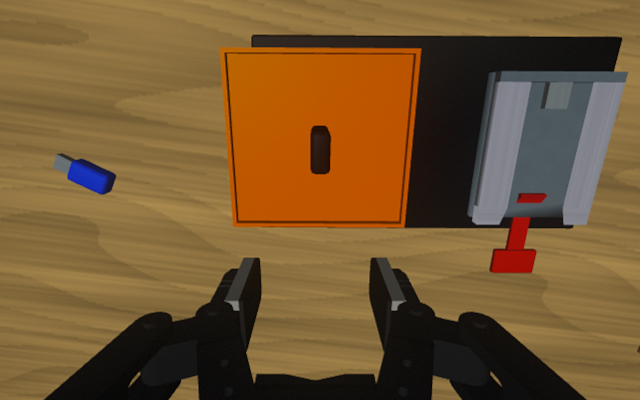

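```bash
python3 -m crank '[[[0.025,0.002,0,0,0,0],[0.048,0.003,0.02,0,0,0],[0.048,0.003,0.06,0,0,0],[0.048,0.003,0.08,0,0,0],[0.048,0.003,0.086,0,0,0],[0.048,0.003,0.086,0,0,0]]]' 
python3 -m crank '[[[0,0,0,0,0,0],[0,0,0,0,0,0],[0,0,0,0,0,0],[0,0,0,0,0,0],[0,0,0,0,0,0]]]' 1 60
python3 -c "
from h import *
s=r.sense();print(s['tool_pos'],s['tcp_rot'],s['finger_gap'],s['ft_force'])"
```

```text
time: 13.12
tool_pos: [571.5, 190.4, 43.0]
tcp_rot: [179.9, 0.1, 7.9]
ft_force: [-0.2, 0.1, 0.1]
finger_gap: 51.2
time: 13.75
tool_pos: [572.5, 190.7, 44.5]
tcp_rot: [180.0, -0.1, 7.9]
ft_force: [-1.1, -1.4, 6.8]
finger_gap: 11.2
[572.52371562 190.66136645  44.52112583] [ 1.79953935e+02 -6.20825661e-02  7.87538523e+00] 11.227171314154022 [-1.13681881 -1.4168995   6.78780361]
```

```bash
python3 -m crank '[[[0,0,-0.03,0,0,0],[-0.01,0,-0.05,0,0,0],[-0.03,0.02,-0.05,0,0,0],[-0.05,0.05,-0.05,0,0,0],[-0.075,0.08,-0.05,0,0,0],[-0.1,0.11,-0.05,0,0,0],[-0.121,0.14,-0.05,0,0,0],[-0.121,0.165,-0.05,0,0,0.003],[-0.121,0.169,-0.05,0,0,0.003],[-0.121,0.169,-0.05,0,0,0.003]]]'
python3 -c "
from h import *
s=r.sense();print(s['tool_pos'],s['tcp_rot'],s['finger_gap'],s['ft_force'])
p,d=r.snapshot('wrist'); cv2.imwrite('pics/w8.png',p)"
```

```text
time: 15.0
tool_pos: [475.7, 6.9, 94.4]
tcp_rot: [180.0, -0.0, 7.7]
ft_force: [-0.1, 1.3, -2.3]
finger_gap: 11.2
[475.71119694   6.93670462  94.41748891] [ 1.79980065e+02 -4.96703431e-02  7.66694364e+00] 11.204479059061756 [-0.12710978  1.25395453 -2.30064071]
```

View pics/w8.png

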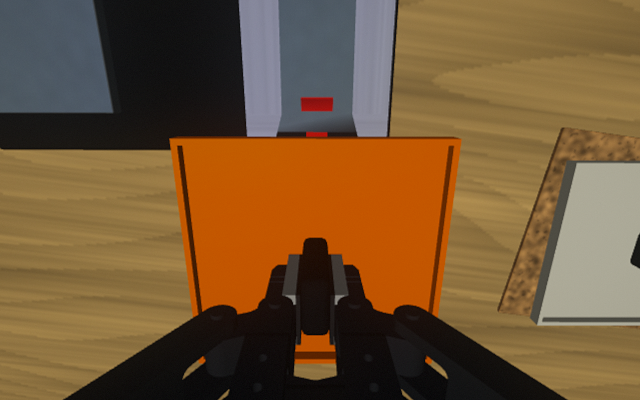

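Orange is centred on the channel, with the catch at pixel 317 and the handle at 315. Next I lower to entry height.

```bash
python3 -m crank '[[[0,0,0.03,0,0,0],[0,0,0.045,0,0,0],[0,0,0.048,0,0,0],[0,0,0.049,0,0,0],[0.008,0,0.049,0,0,0],[0.008,0,0.049,0,0,0]]]'
python3 -c "
from h import *
s=r.sense();print(s['tool_pos'],s['tcp_rot'],s['finger_gap'],s['ft_force'])"
```

```text
time: 15.8
tool_pos: [485.2, 8.3, 46.4]
tcp_rot: [180.0, -0.2, 7.7]
ft_force: [0.3, -0.2, -2.9]
finger_gap: 11.1
[485.1530471    8.28547626  46.42532681] [ 1.79955921e+02 -1.68150463e-01  7.70778757e+00] 11.117310605839318 [ 0.27902371 -0.23615801 -2.91623892]
```

```bash
python3 -m crank '[[[0.006,0,0.001,0,0,0],[0.014,0,0.001,0,0,0],[0.022,0,0.001,0,0,0],[0.03,0,0.001,0,0,0],[0.038,0,0.0015,0,0,0],[0.046,0,0.0015,0,0,0],[0.054,0,0.0015,0,0,0],[0.062,0,0.0015,0,0,0],[0.07,0,0.0015,0,0,0],[0.07,0,0.0015,0,0,0]]]'
python3 -c "
from h import *
s=r.sense();print(s['tool_pos'],s['tcp_rot'],s['finger_gap'],s['ft_force'])"
```

```text
time: 17.05
tool_pos: [555.3, 17.7, 45.2]
tcp_rot: [179.9, -0.2, 7.7]
ft_force: [0.5, 0.1, -0.8]
finger_gap: 11.5
[555.27145679  17.71304624  45.21821931] [179.94581654  -0.20441138   7.71612725] 11.528236620110317 [ 0.54036413  0.06902685 -0.78564768]
```

```bash
python3 -m crank '[[[0.008,0,0.0005,0,0,0],[0.016,0,0.0005,0,0,0],[0.022,0,0.0005,0,0,0],[0.028,0,0.0005,0,0,0],[0.033,0,0.0005,0,0,0],[0.036,0,0.0005,0,0,0],[0.036,0,0.0005,0,0,0]]]'
python3 -c "
from h import *
s=r.sense();print(s['tool_pos'],s['tcp_rot'],s['finger_gap'],s['ft_force'])"
```

```text
time: 17.92
tool_pos: [590.8, 22.6, 44.6]
tcp_rot: [180.0, -0.2, 7.7]
ft_force: [-2.4, -0.6, 1.6]
finger_gap: 10.9
[590.82117457  22.55025608  44.61223066] [ 1.79951364e+02 -1.75539821e-01  7.71554702e+00] 10.933763001209918 [-2.41906303 -0.59729092  1.59801993]
```

Dock x is now about -4 mm with the spring at 2.4 N. I'll push to about 10 N.

```bash
python3 -m crank '[[[0.003,0,0,0,0,0],[0.005,0,0,0,0,0],[0.0065,0,0,0,0,0],[0.0075,0,0,0,0,0],[0.0075,0,0,0,0,0]]]'
python3 -c "
from h import *
s=r.sense();print(s['tool_pos'],s['tcp_rot'],s['finger_gap'],s['ft_force'])
p,d=r.snapshot('wrist'); cv2.imwrite('pics/w9.png',p)
for b in blobs(p,cloud('wrist')[2],masks(p)['red']): print(*b)"
```

```text
time: 18.55
tool_pos: [597.6, 23.5, 44.6]
tcp_rot: [180.0, -0.1, 7.7]
ft_force: [-8.6, -0.6, 6.0]
finger_gap: 11.1
[597.5928319   23.45790051  44.57199494] [ 1.79956591e+02 -8.15091664e-02  7.71238735e+00] 11.137208311744766 [-8.59822625 -0.57963705  5.98974719]
[315.8 372.3] 344 [513.4  11.7  19.5] [ 10.   11.4 118.5] [553.7  21.9] [108.2  25.7] 12.0
```

View pics/w9.png

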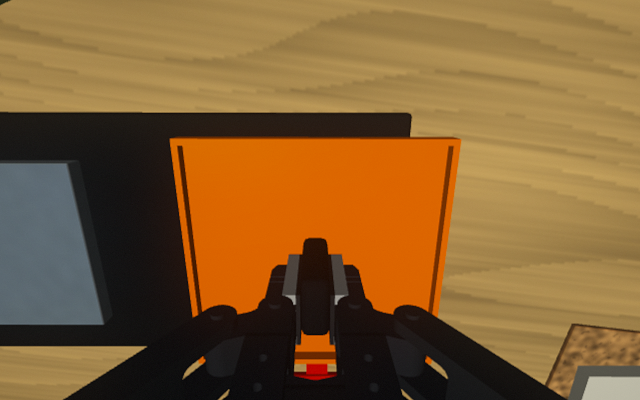

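```bash
python3 -m crank '[[[0.001,0,0,0,0,0],[0.002,0,0,0,0,0],[0.002,0,0,0,0,0],[0.0,0,0,0,0,0],[-0.003,0,0,0,0,0],[-0.003,0,0,0,0,0]]]'
python3 -c "
from h import *
s=r.sense();print(s['tool_pos'],s['tcp_rot'],s['finger_gap'],s['ft_force'])"
```

```text
time: 19.4
tool_pos: [594.5, 23.0, 44.5]
tcp_rot: [180.0, -0.1, 7.7]
ft_force: [-4.5, -0.6, 1.7]
finger_gap: 11.2
[594.52817669  23.02909244  44.52016252] [ 1.79956362e+02 -8.84019658e-02  7.70832083e+00] 11.179550538544436 [-4.51385507 -0.5717905   1.70276884]
```

```bash
python3 -m crank '[[[-0.001,0,0,0,0,0],[-0.002,0,0,0,0,0],[-0.002,0,0,0,0,0]]]'
python3 -m crank '[[[0,0,0,0,0,0],[0,0,0,0,0,0],[0,0,0,0,0,0],[0,0,-0.03,0,0,0],[-0.03,0,-0.07,0,0,0],[-0.06,0,-0.11,0,0,0],[-0.06,0,-0.11,0,0,0]]]' 0.4
python3 - <<'E'
from h import *
print(r.sense()["tool_pos"],r.sense()["tcp_rot"])
p,d,W,K,T=cloud("wrist"); cv2.imwrite("pics/w10.png",p)
for b in blobs(p,W,masks(p)["red"]): print(*b)
for b in blobs(p,W,masks(p)["orange"],500): print(*b)
p,d,W,K,T=cloud("side"); cv2.imwrite("pics/s10.png",p[80:280,200:440].repeat(3,0).repeat(3,1))
E
```

```text
time: 19.77
tool_pos: [594.1, 23.0, 45.0]
tcp_rot: [179.9, -0.3, 7.7]
ft_force: [4.7, 0.8, -5.3]
finger_gap: 10.9
time: 20.65
tool_pos: [535.3, 14.6, 159.1]
tcp_rot: [179.9, -0.7, 7.7]
ft_force: [-0.1, 0.3, -0.0]
finger_gap: 51.0
[535.28484436  14.63454134 159.05554718] [179.85960072  -0.66543569   7.6996803 ]
[315.1 229.8] 1088 [499.6   9.4  12.2] [10.2 12.4 13.7] [503.8  10.3] [42.  34.2] 8.4
[315.9 115.4] 2355 [599.9  22.3  36.9] [35.7 37.2 38.6] [594.   18.4] [138.6 139.6] 7.4
[314.  118.4] 23080 [598.8  23.6  31.2] [29.9 31.2 32.5] [594.6  23. ] [117.1 124.2] 7.6
```

View pics/w10.png

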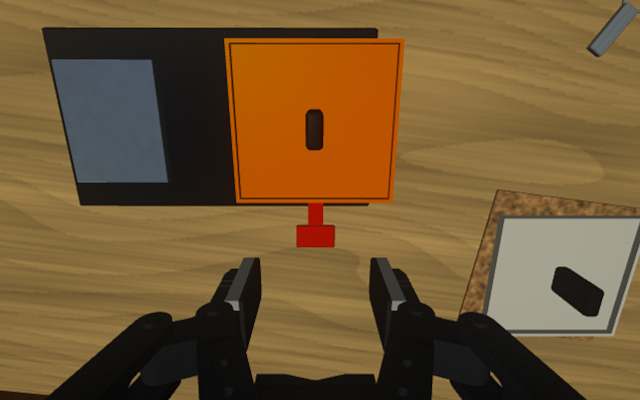

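View pics/s10.png

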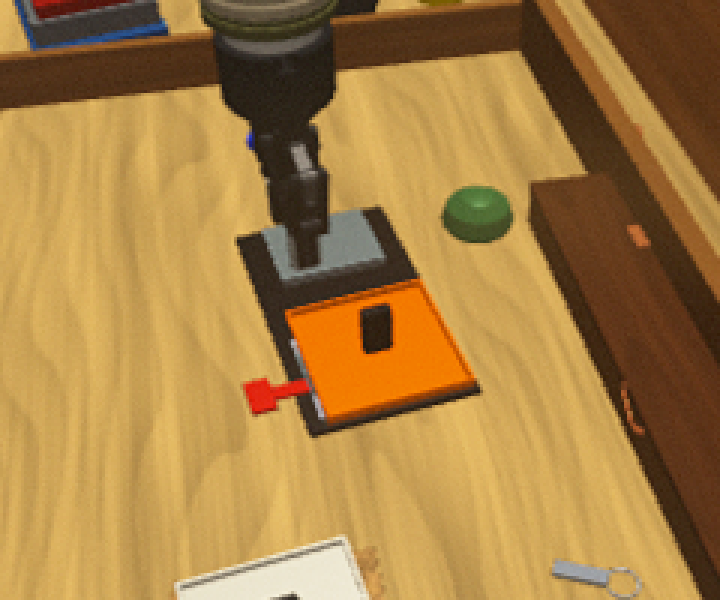

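```bash
python3 -m crank '[[[0,-0.04,0,0,0,0],[-0.005,-0.08,0,0,0,0],[-0.01,-0.12,0,0,0,0],[-0.015,-0.16,0,0,0,0],[-0.017,-0.2,0,0,0,0],[-0.017,-0.24,0,0,0,0],[-0.017,-0.28,0,0,0,0],[-0.017,-0.32,0,0,0,0],[-0.017,-0.352,0,0,0,0],[-0.017,-0.355,0,0,0,0]]]' 0.5
python3 - <<'E'
from h import *
print(r.sense()["tool_pos"],r.sense()["tcp_rot"])
p,d,W,K,T=cloud("wrist"); cv2.imwrite("pics/w11.png",p)
for b in blobs(p,W,masks(p)["blue"]): print(*b)
p,d,W,K,T=cloud("scene"); cv2.imwrite("pics/c11.png",p)
for b in blobs(p,W,masks(p)["blue"],5): print(*b)
E
```

```text
time: 22.0
tool_pos: [468.7, 366.0, 152.4]
tcp_rot: [179.9, -0.2, 7.9]
ft_force: [0.2, -0.1, -0.7]
finger_gap: 42.6
[468.68862577 365.99021264 152.39115845] [179.87115008  -0.20827675   7.85428017]
[291.  114.5] 789 [532.5 394.1  13.6] [12.1 13.6 14.9] [532.4 394.2] [30.1 17.2] 70.0
[ 25.5 262.5] 2614 [371.2 615.3  24.6] [23.5 24.6 25.8] [372.2 616.1] [158.7  19.3] 10.5
[520.8 170.6] 398 [403.  685.8  20.2] [ 5.2 22.7 27.3] [354.4 721. ] [156.  231.2] 10.6
[185.4 174.2] 50 [ 462.6 -402.7   10.9] [ 4.1 11.7 15.6] [ 462.  -403.3] [15.8 28.7] 24.6
[505.8 183.4] 5 [447.9 633.    6.7] [ 0.7  9.2 10.7] [448.6 632.2] [3.4 6.4] 37.3
[182.1 194.4] 50 [ 543.  -395.6   11.8] [ 5.6 12.1 16.6] [ 542.1 -396. ] [15.8 27.6] 72.8
[435.4 202.2] 54 [534.8 394.1  10.6] [ 3.8 11.1 16.8] [532.8 395.1] [29. 18.] 69.9
```

View pics/w11.png

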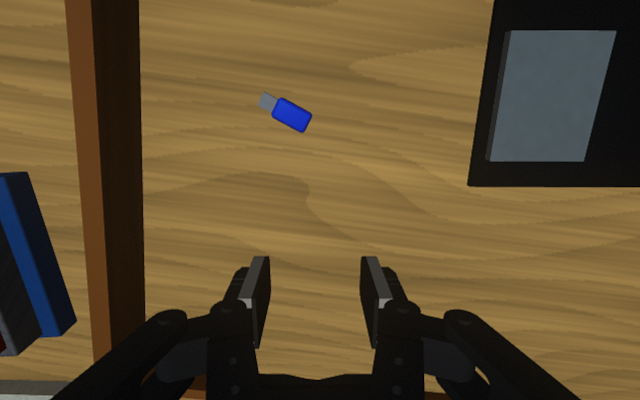

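View pics/c11.png

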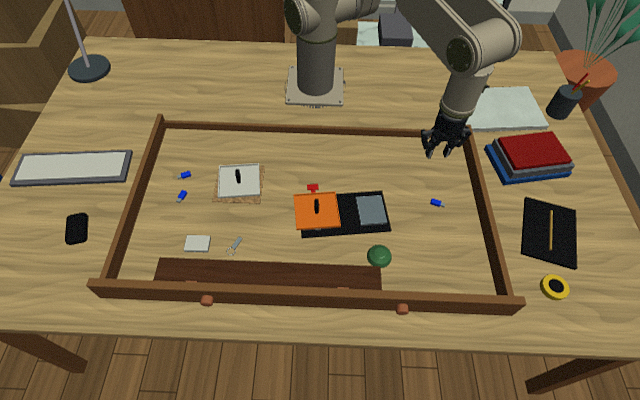

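One stick was knocked aside, from (519,370) to (532,394). It shows at pixel (291,115) with its plug up-left, yaw about 70°. Only three sticks exist. Next I hover over it.

```bash
python3 -m crank '[[[0.012,-0.004,0,0,0,-0.16],[0.025,-0.008,0.01,0,0,-0.32],[0.037,-0.012,0.025,0,0,-0.48],[0.05,-0.017,0.04,0,0,-0.64],[0.06,-0.02,0.055,0,0,-0.80],[0.069,-0.023,0.07,0,0,-0.96],[0.069,-0.023,0.08,0,0,-1.084],[0.069,-0.023,0.09,0,0,-1.084],[0.069,-0.023,0.09,0,0,-1.084]]]'
python3 - <<'E'
from h import *
print(r.sense()["tool_pos"],r.sense()["tcp_rot"])
p,d,W,K,T=cloud("wrist"); cv2.imwrite("pics/w12.png",p)
for b in blobs(p,W,masks(p)["blue"]): print(*b)
E
```

```text
time: 23.22
tool_pos: [534.4, 394.8, 61.6]
tcp_rot: [179.8, 0.2, 69.7]
ft_force: [0.6, 0.5, -0.2]
finger_gap: 42.7
[534.41047289 394.80489557  61.59087985] [1.79800199e+02 1.51093034e-01 6.96613118e+01]
[310.8 232.1] 1256 [532.4 395.8  13.5] [12.1 13.7 14.8] [530.8 391.9] [36.6 16.7] 69.9
```

View pics/w12.png

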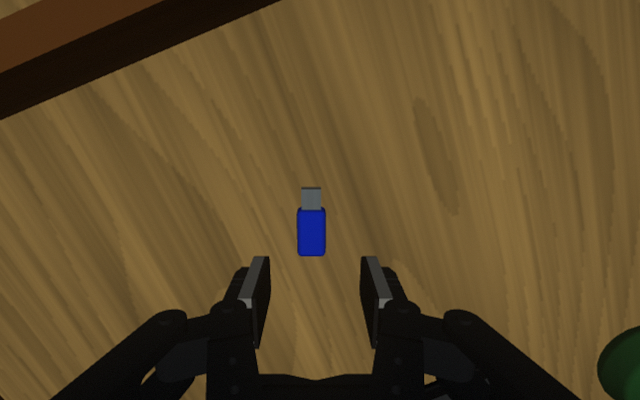

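Well aligned; descend and grip.

```bash
python3 -m crank '[[[0.003,0,0.02,0,0,0],[0.003,0,0.04,0,0,0],[0.003,0,0.052,0,0,0],[0.003,0,0.057,0,0,0],[0.003,0,0.057,0,0,0]]]'
python3 -m crank '[[[0,0,0,0,0,0],[0,0,0,0,0,0],[0,0,0,0,0,0],[0,0,0,0,0,0]]]' 1 30
python3 -m crank '[[[0,0,-0.03,0,0,0],[0,0,-0.08,0,0,0],[0,0,-0.11,0,0,0],[0,0,-0.11,0,0,0]]]'
python3 - <<'E'
from h import *
p,d,W,K,T=cloud("wrist"); cv2.imwrite("pics/w13.png",p)
E
```

```text
time: 23.9
tool_pos: [535.9, 397.9, 5.1]
tcp_rot: [179.8, 0.1, 69.7]
ft_force: [-0.3, -0.3, -0.4]
finger_gap: 43.0
time: 24.4
tool_pos: [536.5, 398.2, 6.0]
tcp_rot: [179.7, 0.0, 69.7]
ft_force: [0.6, 0.8, 5.1]
finger_gap: 17.0
time: 24.9
tool_pos: [537.9, 399.7, 119.8]
tcp_rot: [179.5, -0.2, 69.7]
ft_force: [-0.1, 0.8, 0.0]
finger_gap: 17.0
```

View pics/w13.png

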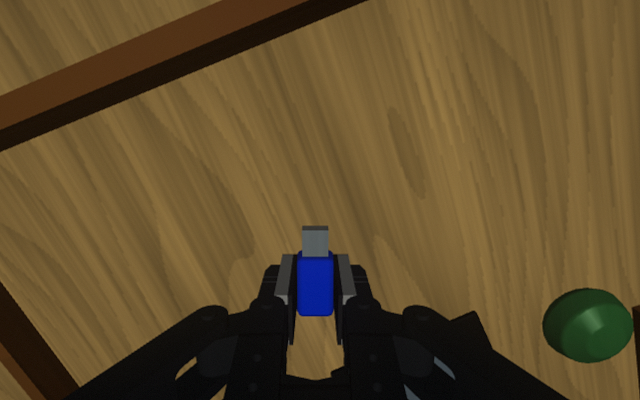

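```bash
python3 -m crank '[[[-0.03,0.017,0,0,0,-0.06],[-0.065,0.036,0,0,0,-0.12],[-0.1,0.055,0,0,0,-0.2],[-0.14,0.077,0,0,0,-0.28],[-0.18,0.1,0,0,0,-0.36],[-0.22,0.122,0,0,0,-0.44],[-0.26,0.144,0,0,0,-0.487],[-0.29,0.161,0,0,0,-0.487],[-0.302,0.167,0,0,0,-0.487],[-0.302,0.167,0,0,0,-0.487]]]'
python3 - <<'E'
from h import *
p,d,W,K,T=cloud("wrist"); cv2.imwrite("pics/w14.png",p)
E
```

```text
time: 26.2
tool_pos: [587.6, 57.4, 116.4]
tcp_rot: [179.8, 0.1, 97.5]
ft_force: [-0.5, 0.1, -0.5]
finger_gap: 17.1
```

View pics/w14.png

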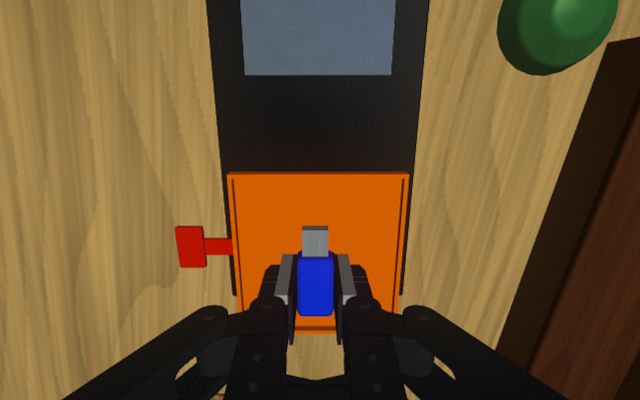

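```bash
python3 -m crank '[[[-0.003,0.002,0.03,0,0,0],[-0.003,0.002,0.06,0,0,0],[-0.003,0.002,0.074,0,0,0],[-0.003,0.002,0.077,0,0,0],[-0.003,0.002,0.077,0,0,0]]]'
python3 -m crank '[[[0,0,0,0,0,0],[0,0,0,0,0,0],[0,0,0,0,0,0],[0,0,-0.04,0,0,0],[0,0,-0.09,0,0,0],[-0.03,0,-0.12,0,0,0],[-0.07,0,-0.14,0,0,0],[-0.07,0,-0.14,0,0,0]]]' 0.5
python3 - <<'E'
from h import *
print(r.sense()["tool_pos"],r.sense()["tcp_rot"])
p,d,W,K,T=cloud("wrist"); cv2.imwrite("pics/w15.png",p)
for b in blobs(p,W,masks(p)["blue"]): print(*b)
E
```

```text
time: 26.88
tool_pos: [591.1, 56.0, 40.6]
tcp_rot: [179.7, 0.1, 97.6]
ft_force: [-0.1, 0.3, -0.3]
finger_gap: 17.0
time: 27.88
tool_pos: [601.2, -16.0, 183.6]
tcp_rot: [179.4, 0.2, 97.4]
ft_force: [0.5, 0.4, -0.0]
finger_gap: 42.8
[601.24799705 -15.95402738 183.57624496] [179.43017714   0.17978687  97.43528742]
[312.8 112.4] 793 [592.6  50.9  44.8] [43.1 44.9 46.1] [592.4  50.5] [17.1 29.4] 7.8
```

View pics/w15.png

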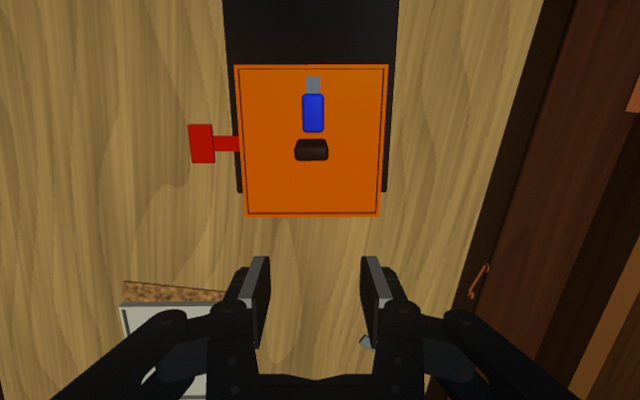

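Stick A lies in the tray. Next, stick B near (541,-399).

```bash
python3 -m crank '[[[-0.035,-0.01,0,0,0,-0.13],[-0.075,-0.021,0,0,0,-0.26],[-0.115,-0.033,0,0,0,-0.39],[-0.155,-0.044,0,0,0,-0.52],[-0.195,-0.055,0,0,0,-0.65],[-0.235,-0.067,0,0,0,-0.78],[-0.275,-0.078,0.01,0,0,-0.91],[-0.315,-0.09,0.03,0,0,-1.04],[-0.35,-0.1,0.06,0,0,-1.18],[-0.373,-0.106,0.09,0,0,-1.18]]]'
python3 - <<'E'
from h import *
print(r.sense()["tool_pos"],r.sense()["tcp_rot"])
p,d,W,K,T=cloud("wrist"); cv2.imwrite("pics/w16.png",p)
for b in blobs(p,W,masks(p)["blue"]): print(*b)
E
```

```text
time: 29.18
tool_pos: [543.9, -398.3, 89.5]
tcp_rot: [179.9, 0.4, 165.2]
ft_force: [-0.3, -0.2, 0.5]
finger_gap: 42.6
[ 543.89538739 -398.27943928   89.48306362] [179.87577345   0.35778602 165.18923467]
[269.3  96.5] 1419 [ 460.  -405.1   13.4] [11.7 13.6 14.9] [ 460.  -405.5] [17.1 30.6] 26.2
[311.8 210.1] 1014 [ 539.1 -399.1   13.6] [11.9 13.7 14.9] [ 542.4 -399.8] [16.8 35.4] 74.1
```

View pics/w16.png

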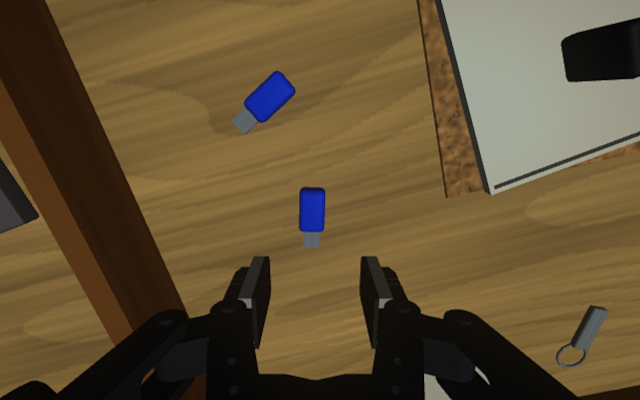

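```bash
python3 -m crank '[[[0.002,0,0.03,0,0,0],[0.002,0,0.06,0,0,0],[0.002,0,0.08,0,0,0],[0.002,0,0.085,0,0,0],[0.002,0,0.085,0,0,0]]]'
python3 -m crank '[[[0,0,0,0,0,0],[0,0,0,0,0,0],[0,0,0,0,0,0],[0,0,0,0,0,0]]]' 1 30
python3 -m crank '[[[0,0,-0.03,0,0,0],[0,0,-0.08,0,0,0],[0,0,-0.12,0,0,0],[0,0,-0.12,0,0,0]]]'
python3 - <<'E'
from h import *
p,d,W,K,T=cloud("wrist"); cv2.imwrite("pics/w17.png",p)
E
```

```text
time: 29.85
tool_pos: [539.7, -397.4, -0.7]
tcp_rot: [179.8, 0.0, 165.1]
ft_force: [0.9, -0.3, 0.3]
finger_gap: 43.0
time: 30.35
tool_pos: [540.5, -397.9, 0.5]
tcp_rot: [179.8, 0.1, 165.1]
ft_force: [1.0, 0.5, 5.8]
finger_gap: 17.2
time: 30.85
tool_pos: [542.4, -400.0, 125.6]
tcp_rot: [-180.0, 0.5, 165.1]
ft_force: [0.4, 0.1, -0.9]
finger_gap: 16.8
```

View pics/w17.png

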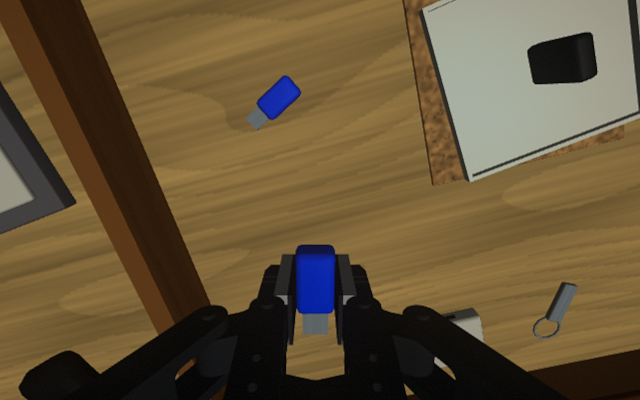

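```bash
python3 -m crank '[[[0.007,0.035,-0.01,0,0,0.12],[0.014,0.075,-0.02,0,0,0.24],[0.022,0.115,-0.02,0,0,0.37],[0.03,0.16,-0.02,0,0,0.5],[0.038,0.2,-0.02,0,0,0.63],[0.046,0.24,-0.02,0,0,0.76],[0.054,0.285,-0.02,0,0,0.89],[0.062,0.33,-0.01,0,0,1.03],[0.07,0.37,0,0,0,1.178],[0.0725,0.384,0,0,0,1.178]]]'
python3 - <<'E'
from h import *
print(r.sense()["tool_pos"],r.sense()["tcp_rot"])
p,d,W,K,T=cloud("wrist"); cv2.imwrite("pics/w18.png",p)
print(r.sense()["tool_pos"],r.sense()["tcp_rot"])
E
```

```text
time: 32.15
tool_pos: [567.8, -6.7, 119.5]
tcp_rot: [180.0, -0.1, 97.7]
ft_force: [0.1, -0.3, -0.2]
finger_gap: 17.4
[567.82779142  -6.72833509 119.48228119] [ 1.79967902e+02 -6.62169654e-02  9.76507353e+01]
[568.57951422  -6.32247242 120.47431617] [ 1.79877441e+02 -6.72084246e-02  9.77917741e+01]
```

View pics/w18.png

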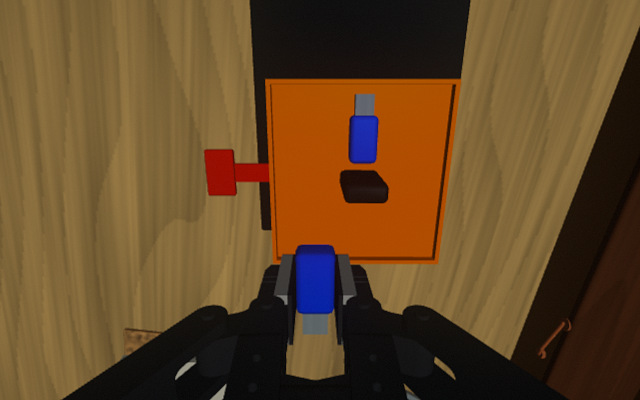

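```bash
python3 -m crank '[[[-0.0045,0.002,0.03,0,0,0],[-0.0045,0.002,0.06,0,0,0],[-0.0045,0.002,0.078,0,0,0],[-0.0045,0.002,0.082,0,0,0],[-0.0045,0.002,0.082,0,0,0],[-0.0045,0.002,0.082,0,0,0]]]'
python3 -m crank '[[[0,0,0,0,0,0],[0,0,0,0,0,0],[0,0,-0.04,0,0,0],[0,0,-0.09,0,0,0],[-0.03,0,-0.12,0,0,0],[-0.07,0,-0.14,0,0,0],[-0.07,0,-0.14,0,0,0]]]' 0.65
python3 - <<'E'
from h import *
print(r.sense()["tool_pos"],r.sense()["tcp_rot"])
p,d,W,K,T=cloud("wrist"); cv2.imwrite("pics/w19.png",p)
for b in blobs(p,W,masks(p)["blue"]): print(*b)
E
```

```text
time: 32.95
tool_pos: [572.4, -10.6, 39.9]
tcp_rot: [179.8, -0.0, 97.8]
ft_force: [0.2, 0.3, 0.4]
finger_gap: 17.2
time: 33.83
tool_pos: [583.0, -82.8, 182.7]
tcp_rot: [179.5, 0.1, 97.6]
ft_force: [-0.7, -0.3, 0.0]
finger_gap: 30.3
[582.96118344 -82.79389694 182.72935958] [1.79495542e+02 1.04589073e-01 9.76467461e+01]
[348.3  25.5] 1001 [592.2  50.2  44.7] [43.2 44.8 46.2] [592.5  50.4] [17.7 29.5] 8.1
[312.2 105. ] 816 [572.6 -10.2  44.7] [43.2 44.7 46. ] [572.8 -10.3] [17.  29.6] 6.9
```

View pics/w19.png

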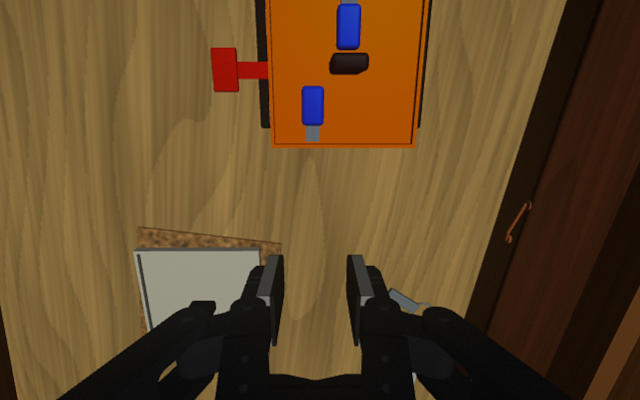

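```bash
python3 -m crank '[[[-0.03,-0.016,0,0,0,-0.05],[-0.065,-0.035,0,0,0,-0.1],[-0.1,-0.054,0,0,0,-0.15],[-0.135,-0.072,0,0,0,-0.2],[-0.17,-0.091,0,0,0,-0.25],[-0.205,-0.11,0,0,0,-0.3],[-0.24,-0.129,0.01,0,0,-0.33],[-0.275,-0.147,0.03,0,0,-0.33],[-0.3,-0.161,0.06,0,0,-0.33],[-0.306,-0.164,0.09,0,0,-0.33]]]' 0.5
python3 - <<'E'
from h import *
p,d,W,K,T=cloud("wrist"); cv2.imwrite("pics/w20.png",p)
print(r.sense()["tool_pos"],r.sense()["tcp_rot"])
for b in blobs(p,W,masks(p)["blue"]): print(*b)
E
```

```text
time: 35.12
tool_pos: [460.1, -406.5, 88.0]
tcp_rot: [179.7, 0.0, 116.5]
ft_force: [0.9, 0.9, 0.3]
finger_gap: 42.8
[ 458.0676127  -404.34864594   82.86376249] [179.79344976  -0.31949103 116.5362113 ]
[314.4 213.6] 1049 [ 458.9 -403.8   13.4] [11.  13.7 14.8] [ 460.3 -406.7] [17.  34.5] 27.7
```

View pics/w20.png

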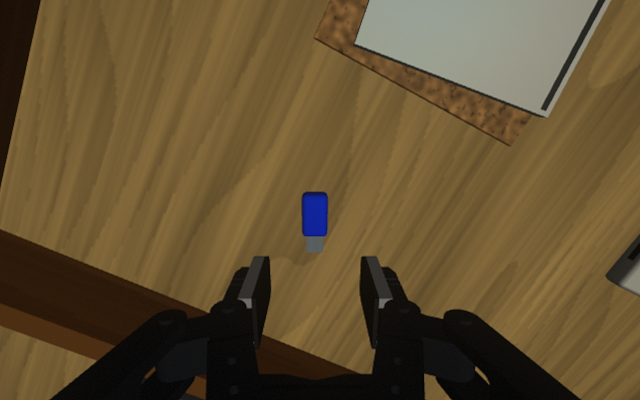

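```bash
python3 -m crank '[[[-0.003,0.001,0.03,0,0,0],[-0.003,0.001,0.06,0,0,0],[-0.003,0.001,0.075,0,0,0],[-0.003,0.001,0.079,0,0,0],[-0.003,0.001,0.079,0,0,0]]]'
python3 -m crank '[[[0,0,0,0,0,0],[0,0,0,0,0,0],[0,0,0,0,0,0],[0,0,0,0,0,0]]]' 1 30
python3 -m crank '[[[0,0,-0.03,0,0,0],[0,0,-0.08,0,0,0],[0,0,-0.12,0,0,0],[0,0,-0.12,0,0,0]]]'
python3 - <<'E'
from h import *
p,d,W,K,T=cloud("wrist"); cv2.imwrite("pics/w21.png",p)
print(r.sense()["tool_pos"],r.sense()["tcp_rot"])
E
```

```text
time: 35.8
tool_pos: [461.0, -406.2, 4.8]
tcp_rot: [179.8, -0.3, 116.6]
ft_force: [0.1, -0.2, -0.1]
finger_gap: 42.8
time: 36.3
tool_pos: [462.0, -407.2, 6.6]
tcp_rot: [179.7, -0.1, 116.6]
ft_force: [-0.4, 2.2, 5.9]
finger_gap: 17.0
time: 36.8
tool_pos: [463.8, -410.1, 132.0]
tcp_rot: [179.6, 0.4, 116.5]
ft_force: [-0.5, -0.2, -0.7]
finger_gap: 16.7
[ 462.64822178 -408.87160225  129.14070521] [1.79637683e+02 1.46740556e-01 1.16548986e+02]
```

View pics/w21.png

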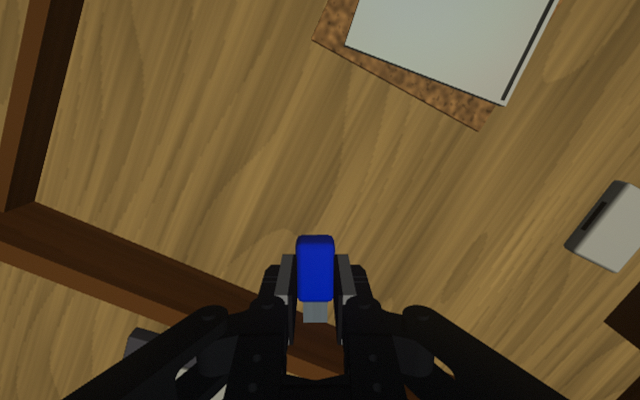

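```bash
python3 -m crank '[[[0.026,0.03,-0.01,0,0,0.04],[0.055,0.063,-0.02,0,0,0.08],[0.085,0.097,-0.02,0,0,0.12],[0.117,0.133,-0.02,0,0,0.17],[0.15,0.17,-0.02,0,0,0.22],[0.183,0.208,-0.02,0,0,0.27],[0.215,0.245,-0.01,0,0,0.33],[0.245,0.279,0,0,0,0.33],[0.273,0.31,0,0,0,0.33],[0.288,0.327,0,0,0,0.33]]]'
python3 -m crank '[[[0,0,0,0,0,0],[0,0,0,0,0,0]]]'
python3 - <<'E'
from h import *
p,d,W,K,T=cloud("wrist"); cv2.imwrite("pics/w22.png",p)
print(r.sense()["tool_pos"],r.sense()["tcp_rot"])
E
```

```text
time: 38.1
tool_pos: [625.7, -3.0, 128.4]
tcp_rot: [179.8, -0.0, 97.7]
ft_force: [-0.1, -0.2, 0.5]
finger_gap: 17.2
time: 38.35
tool_pos: [625.0, -3.9, 127.6]
tcp_rot: [179.9, -0.0, 97.7]
ft_force: [-0.1, -0.2, -0.7]
finger_gap: 17.2
[625.1703969   -4.28894922 127.91828821] [ 1.79838119e+02 -1.23285784e-02  9.76764832e+01]
```

View pics/w22.png

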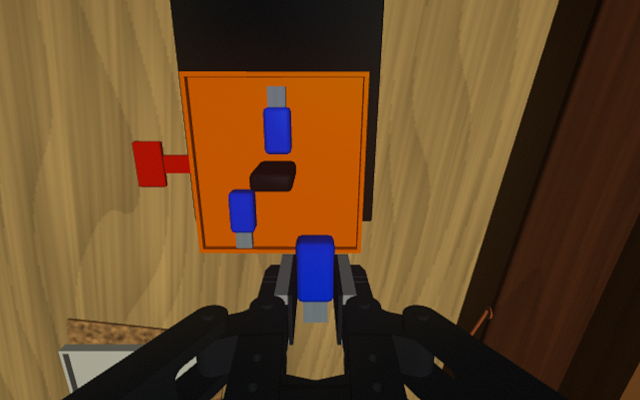

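```bash
python3 -m crank '[[[-0.001,0.001,0.03,0,0,0],[-0.001,0.001,0.06,0,0,0],[-0.001,0.001,0.08,0,0,0],[-0.001,0.001,0.087,0,0,0],[-0.001,0.001,0.087,0,0,0],[-0.001,0.001,0.087,0,0,0]]]'
python3 -m crank '[[[0,0,0,0,0,0],[0,0,0,0,0,0],[0,0,-0.04,0,0,0],[0,0,-0.09,0,0,0],[-0.03,0,-0.12,0,0,0],[-0.07,0,-0.16,0,0,0],[-0.07,0,-0.16,0,0,0],[-0.07,0,-0.16,0,0,0]]]' 0.65
python3 - <<'E'
from h import *
p,d,W,K,T=cloud("wrist"); cv2.imwrite("pics/w23.png",p)
print(r.sense()["tool_pos"],r.sense()["tcp_rot"])
for b in blobs(p,W,masks(p)["blue"]): print(*b)
for b in blobs(p,W,masks(p)["red"]): print(*b)
for b in blobs(p,W,masks(p)["orange"],500): print(*b)
p,d,W,K,T=cloud("scene"); cv2.imwrite("pics/c23.png",p)
print([(x['conf'],x['extent']) for x in r.look_for("stick1","scene")])
p,d,W,K,T=cloud("side"); cv2.imwrite("pics/s23.png",p)
for b in blobs(p,W,masks(p)["blue"]): print(*b)
E
```

```text
time: 39.15
tool_pos: [627.6, -5.2, 42.4]
tcp_rot: [179.7, 0.0, 97.7]
ft_force: [-0.9, -0.1, 0.2]
finger_gap: 17.0
time: 40.15
tool_pos: [636.0, -74.6, 202.2]
tcp_rot: [179.7, -0.0, 97.6]
ft_force: [-0.1, 1.0, -0.3]
finger_gap: 29.9
[635.48989221 -74.01739122 201.19127461] [ 1.79807744e+02 -3.60399044e-02  9.76853237e+01]
[281.3  32.6] 885 [593.1  50.3  44.4] [42.4 44.6 45.9] [592.8  50.4] [17.1 30.3] 8.3
[251.9 106.3] 733 [573.7 -10.   44.3] [42.  44.5 45.9] [573.3 -10.5] [17.2 29.2] 7.9
[315.  106.3] 679 [627.7  -2.8  44.7] [43.4 44.7 46. ] [627.6  -2.9] [15.8 30. ] 7.8
[179.4  72.6] 1289 [499.5   9.6  12.1] [10.1 12.3 13.9] [504.1  10. ] [43.3 33.8] 7.1
[281.3  69.2] 16637 [594.8  22.6  31.4] [29.6 30.9 36.6] [597.2  18.2] [128.6 118.5] 7.6
[(0.58, [295.2, 200.9, 308.5, 204.1]), (0.51, [297.2, 214.2, 312.7, 224.0]), (0.47, [319.3, 203.5, 332.8, 212.9])]
[206.8  83.5] 24 [277.1 698.2  28.3] [24.7 26.4 37.2] [275.8 702.9] [  2.6 179.7] 11.6
[239.8  91. ] 65 [395.6 618.3  25.4] [22.6 25.6 27.9] [388.3 617.6] [118.2  14.7] 8.6
[340.1 198.3] 62 [626.5  -7.2  44.7] [42.3 45.1 46.9] [626.7  -5.7] [16.  28.7] 8.4
[318.7 203.5] 61 [572.5 -13.8  44.8] [42.6 44.7 47. ] [572.4 -12.4] [16.3 27.9] 4.1
```

View pics/w23.png

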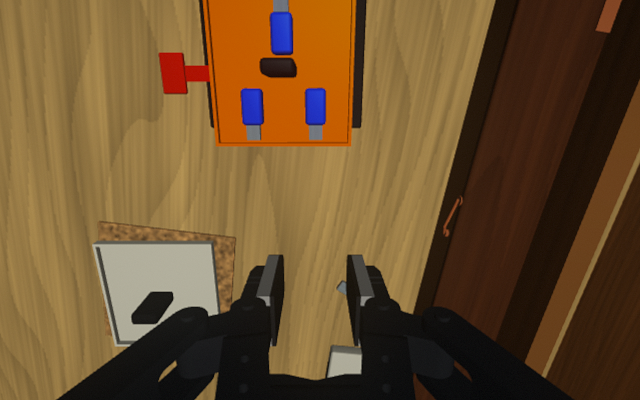

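View pics/c23.png

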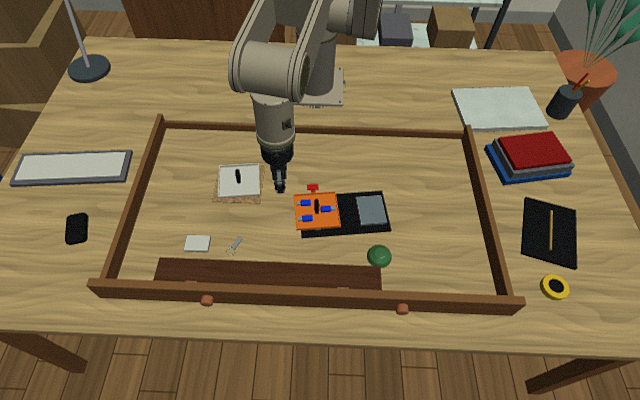

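View pics/s23.png

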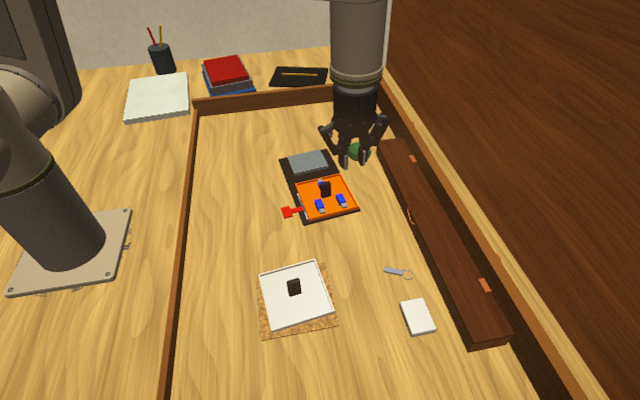

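All three drives lie flat in the docked orange tray, with body tops at z 44.7 as expected. The catch pad is up at z 12.3. White is on the mat, and nothing blue is left on the floor.

```bash
python3 -c "
from bench import r
print(r.sense()['ft_force']); print(r.hand_in())"
```

```text
[ 0.03568826  0.90242331 -0.31701549]
the job is handed in; nothing more can be done
None
```

The changeover is done and the job is handed in at about 40 s. My last checks agreed with each other; the hand-in itself gives no verdict.

- **White carrier (docked at the start):** I pressed the catch, pulled it out and set it on the cork mat. It stands level, its middle within about 2 mm of where I measured the mat's.
- **Orange carrier (from the ledge):** I slid it in and pushed to about 9 N, then a little further. A 2 mm pull back met about 5 N of resistance. After release it stayed within about 1 mm of home, with the catch pad at its full-up height.
- **Blue flash drives:** I found three, and all lie flat in the orange tray. One was knocked about 28 mm aside during the run, so I measured it again before picking it up. The last pictures show none left on the drawer floor.
- **Bystanders:** The gripper did not go near the paperweight, card reader or keyring drive, and they look unmoved in the last pictures.
- **Robot:** The gripper is clear of everything, about 20 cm up, with wrist force near zero.

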